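# Square the setting block in the corner jig and hold it

### The arm

A 6-joint arm with a two-finger parallel gripper is mounted at the origin on a cart in front of the work surface, level with it; the furniture and walls round the work are solid. World frame = base frame: x ahead of the robot, y to its left, z up, the work surface at z = 0. Lengths are in m, angles in rad, forces in N, time in s.
With the tool pointing down it reaches from about 0.35 to 1 m from the base axis. Payload 7.1 kg.
Tool frame: the origin (TCP) lies between the finger pads; the fingertips stand 22 mm ahead of it and the grasp point (between the pads) lies 3 mm ahead of it; z points along the fingers, y is the line along which they close (so a half turn about z gives the same grasp; the last joint's range is limited). The gripper opens to 85 mm and grips with 20 to 120 N. Pads are 22 mm wide; open, the fingers measure 114 mm over their backs; the gripper's body (76 mm by 85 mm) begins 54 mm behind the grasp point. The pads swing forward as they close: fully open they stand 13 mm farther back than shut.
Start: joints at [1.094, 0.423, 1.63, -0, 1.089, -0.019], TCP at [0.276, 0.561, 0.253] pointing down, gripper open.
Joint ranges: [-3, 3], [-0.9, 2.11], [0.09, 2.58], [-1.31, 4.45], [0.11, 2.69], [-2.54, 2.54]. Speed limits (rad/s): [2.39, 2.39, 3.01, 3.14, 3.14, 3.14].

### API

Orientations are given as a rotation vector (axis times angle).
In Python, from rig import manip gives the robot as it stands. The module is installed in compiled form; this text tells all that it offers. Calls block until the motion is done:
- manip.move_to(position, orientation): joint-space move of the TCP to a pose.
- manip.servo_line(position, orientation=None, rate=0.15): straight line of the TCP; orientation=None keeps the orientation; rate is the mean speed in m/s.
- manip.set_joints(angles): joint-space move.
- manip.command_gripper(opening, f_grip=None): finger opening in m; f_grip is the grip in N (None keeps the last); returns when the fingers have stopped.
- manip.hold(seconds).
- manip.solve_ik(position, orientation): joint angles nearest the present ones, or None.
- manip.camera(name): name is "scene" or "top" or "wrist"; returns a dict with "image" (384x512x3 uint8, red, green, blue), "fx", "fy", "cx", "cy" (pixels), "k1" (the pictures are not rectified: a ray, as slopes to the right and down, at radius r is drawn at 1 + k1 r^2 times it, then the intrinsics apply), "cam_to_world" (4x4, takes a point from camera to world coordinates); the wrist camera has in their place "mount" (4x4, takes a point from camera to tool coordinates, whose origin is the TCP and whose axes are the flange's). Camera axes: x right, y down, z forward; pixel columns grow to the right and rows downward; lengths in m; the calibration is good to about 2 mm. A picture is of the moment at which its call begins: read the wrist's pose just before it. There is no depth.
A pose or a line that the arm cannot do raises manip.IKError and nothing moves.
- manip.sign_off(): hands the job in; it is judged then, once.
Readings, each from a call of its own:
- manip.get_time(): time.
- manip.get_joint_positions(): joint angles.
- manip.get_joint_vel(): joint speeds.
- manip.get_tau(): joint torques, N m.
- manip.get_position(): TCP position.
- manip.get_ee_rot(): TCP orientation.
- manip.get_contact_force(): force on the tool from outside, world axes, zero at the start.
- manip.get_torque(): the same for the moment, N m.
- manip.get_width(): finger opening in m.
- manip.get_grip_force(): force on a finger pad.
Only numpy, scipy, OpenCV 4.12 (cv2) and the standard library are available. Lean on these libraries where they do the work, as an engineer would, in place of code of your own. Each camera call takes 0.05 s, during which the arm holds its last target. There are 200 camera calls.

### The job

Pick up the ground steel setting block and set it flat on the bolted jig plate, in the corner of the two low fence bars: a long side flush along the long bar, an end flush against the short bar. Keep hold of it and finish while still pressing it steadily against both bars at once, with several newtons on each; do not let go. Leave the wooden wedge and the hexagon nut beside it where they are.

Things in the scene. Friction and masses are not known exactly. Their poses are not given: they have to be found in the camera images.
- setting_block: the part: loose ground steel block 28 x 70 x 22 mm high, about 0.33 kg, small bore in the top; lies at the front of the bench in a row with the wedge and the nut, in any of the three places, length roughly towards the robot. Origin at the centre of its underside, x across the 28 mm width, y along the length, z up. Grasp across the width; either end may go to the short bar
- jig_plate: fixed dark steel plate 100 (x) x 150 (y) x 12 mm with two fence bars on it; 4 bolt heads at x = +-38, y = +-63 mm stand 6 mm above it. Origin at the centre of its underside, on the bench; z up. Plate and bars are lightly oiled (friction about 0.2). To its right, further back, stands a fixed parts case with raised lid, under 0.2 m high: carry the block over or in front of it
- corner (a point): the point on the jig plate's top face (12 mm above the bench) where the lines of the two fences' working faces meet; at (-16, 40, 12) mm in the plate's frame, with the plate's axes. The seat is the area with x > 0, y < 0 here: the seated block has the centre of its underside at (14, -35, 0) mm and its length along y
- long_fence: fixed steel bar 15 x 82 x 8 mm high on the jig plate, along the plate's y axis; origin at the centre of its underside. Its working face is its +x side (plate x = -16 mm). It stands 8 mm above the plate, so the top 14 mm of a seated block stay clear of it for the fingers; nothing stands above it
- short_fence: fixed steel bar 38 x 15 x 8 mm high on the jig plate, along the plate's x axis; origin at the centre of its underside. Its working face is its -y side (plate y = +40 mm). A 6 mm relief gap separates it from the long bar
- wedge: bystander: loose sawn wooden wedge 38 x 100 x 30 mm, near the block at the front of the bench; origin at the centre of its underside, y along its length
- nut: bystander: loose steel hexagon nut 36 x 41 x 18 mm, near the block at the front of the bench; origin at the centre of its underside

How it is judged:
By the outcome, as a careful person would: the job done as asked, in the order asked, and still so for the second after the job is handed in, while the arm keeps its last pose, push and grip.
It also fails if it takes over 48 s, if anything falls off the work surface, if the arm or the gripper's body presses on something with over 40 N, if the wrist force passes 120 N, or if a joint passes its speed limit or range.

## Working session

There is one attempt and no reset: what is moved stays moved. The work goes in short steps, each a Python script; the robot and the scene stay as the last script left them, time stands still between calls to the robot, and variables do not carry over. Pictures are saved under pics/ and viewed, at most 10 in all, crops included, and the job is handed in when it is done.

```bash
mkdir -p pics
cat > h.py <<'E'
import numpy as np, cv2
from scipy.spatial.transform import Rotation as R
from rig import manip as m
def shot(name,fn=None):
    p=np.array(m.get_position()); r=R.from_rotvec(m.get_ee_rot()).as_matrix()
    c=m.camera(name)
    if name=="wrist":
        T=np.eye(4);T[:3,:3]=r;T[:3,3]=p; c["T"]=T@np.array(c["mount"])
    else: c["T"]=np.array(c["cam_to_world"])
    if fn: cv2.imwrite(fn,c["image"][:,:,::-1])
    return c
def ray(c,uv,z):
    uv=np.atleast_2d(np.array(uv,float))
    d=np.stack([(uv[:,0]-c["cx"])/c["fx"],(uv[:,1]-c["cy"])/c["fy"]],1)
    s=d.copy()
    for _ in range(20): s=d/(1+c["k1"]*(s**2).sum(1,keepdims=True))
    v=np.c_[s,np.ones(len(s))]@c["T"][:3,:3].T; o=c["T"][:3,3]
    return o+v*((z-o[2])/v[:,2])[:,None]
def proj(c,P):
    q=(np.atleast_2d(P)-c["T"][:3,3])@c["T"][:3,:3]; s=q[:,:2]/q[:,2:]
    s=s*(1+c["k1"]*(s**2).sum(1,keepdims=True))
    return s*[c["fx"],c["fy"]]+[c["cx"],c["cy"]]
E
python3 - <<'E'
from h import *
a=shot("top","pics/top.png");b=shot("scene","pics/scene.png")
for c in(a,b): print(c["fx"],c["k1"],c["T"].round(3).tolist())
print(m.get_ee_rot(),m.get_time(),m.get_contact_force(),m.get_width())
E
```

```text
367.460320882118 -0.019431980326971205 [[-0.019, -0.997, 0.073, 0.462], [-1.0, 0.02, 0.021, 0.061], [-0.022, -0.072, -0.997, 0.923], [0.0, 0.0, 0.0, 1.0]]
425.9242310945918 -0.04545615855582776 [[0.713, -0.44, 0.546, -0.083], [-0.701, -0.452, 0.552, -0.538], [0.004, -0.776, -0.63, 0.737], [0.0, 0.0, 0.0, 1.0]]
[-7.12812983e-01 -3.05932568e+00  2.11624201e-03] 0.1 [ 0.08868117 -0.74755096 -0.88762519] 0.08533714962415871
```

View pics/top.png

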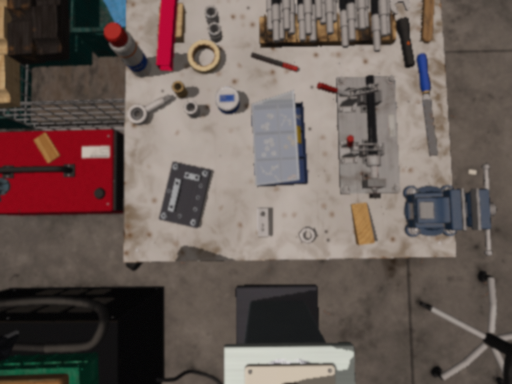

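View pics/scene.png

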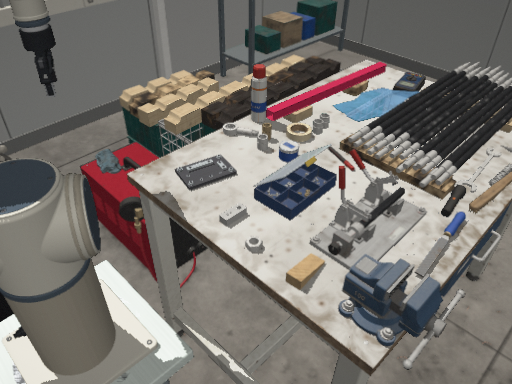

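The top view shows the block at about (265,221), the nut at (308,235), the wedge at (362,224), the jig plate centred near (187,194) and the blue case at (280,140). The short bar direction still needs a near look.

```bash
python3 - <<'E'
from h import *
c=shot("top")
B=ray(c,(265,221),.022)[0]; P=ray(c,(187,194),.012)[0]
print(B,P,ray(c,[(258,208),(272,236)],.022),ray(c,[(175,161),(213,169),(198,227),(161,219)],.012))
def down(yaw): # tool y at angle yaw from world +y
    s,co=np.sin(yaw),np.cos(yaw)
    return R.from_matrix(np.array([[-co,-s,0],[-s,co,0],[0,0,-1.]])).as_rotvec()
w=m.camera("wrist"); print(np.array(w["mount"]).round(3).tolist(),w["fx"],w["k1"])
m.move_to([P[0]-.03,P[1],.25],down(0)); shot("wrist","pics/w1.png")
print(m.get_time(),m.get_position(),m.get_joint_positions())
m.move_to([B[0]-.03,B[1],.25],down(0)); shot("wrist","pics/w2.png")
print(m.get_time(),m.get_position(),m.get_joint_positions())
E
cat >> h.py <<'E'
def down(yaw):
    s,co=np.sin(yaw),np.cos(yaw)
    return R.from_matrix(np.array([[-co,-s,0],[-s,co,0],[0,0,-1.]])).as_rotvec()
E
python3 -c "
import cv2,numpy as np
cv2.imwrite('pics/w12.png',np.hstack([cv2.resize(cv2.imread('pics/w%d.png'%i),(400,300)) for i in (1,2)]))"
```

```text
[0.45597247 0.05092012 0.022     ] [0.52672491 0.24405416 0.012     ] [[0.48806463 0.06739673 0.022     ]
 [0.4192098  0.03464344 0.022     ]] [[0.61059137 0.27395544 0.012     ]
 [0.58817488 0.17823303 0.012     ]
 [0.44414631 0.2171448  0.012     ]
 [0.46562559 0.30956091 0.012     ]]
[[0.001, -0.958, -0.287, 0.073], [1.0, 0.0, 0.002, -0.001], [-0.002, -0.287, 0.958, -0.12], [0.0, 0.0, 0.0, 1.0]] 267.2212108941846 0.012557610917760491
1.6833 [0.49653453 0.24487725 0.25004743] [ 4.36588132e-01  3.22951100e-01  1.79201418e+00  2.01106466e-04
  1.02641574e+00 -1.13505862e+00]
2.5667 [0.42713957 0.05193358 0.25035928] [ 9.31253688e-02  1.35953314e-01  2.04382073e+00  3.87076628e-04
  9.60386444e-01 -1.47877173e+00]
```

View pics/w1.png

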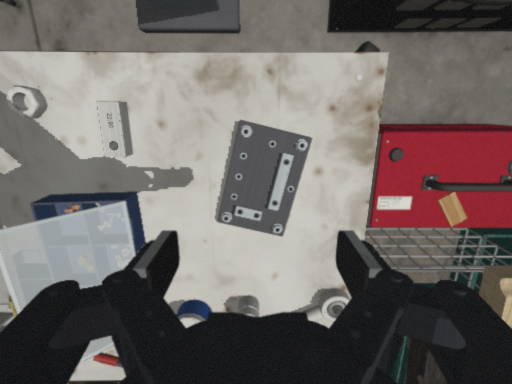

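View pics/w2.png

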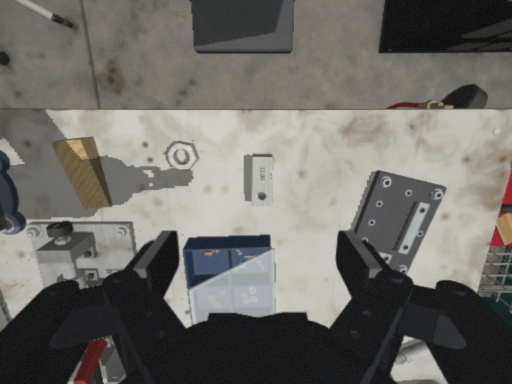

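w1 shows the plate: long bar at (281,182), short bar at (247,213), which is the far end from the robot. The seat is therefore left of and above that corner in the image. w2 shows the block at (258,180), nearly aligned with the image, with its dark side on the left. I'll take nearer views for measuring.

Run:
```python
from h import *
import pickle
m.move_to([.39,.0515,.16],down(0)); a=shot("wrist","pics/b.png")
m.move_to([.455,.244,.19],down(.2)); b=shot("wrist","pics/p.png")
m.command_gripper(.06)
pickle.dump((a,b),open("ab.pkl","wb"))
print(m.get_time(),proj(a,[.456,.051,.022]),proj(b,[.527,.244,.012]))
u,v=proj(a,[.456,.051,.022])[0].astype(int); ca=a["image"][v-55:v+55,max(u-50,0):u+50]
u2,v2=proj(b,[.527,.244,.012])[0].astype(int); cb=b["image"][v2-80:v2+80,u2-70:u2+70]
print(u-50,v-55,u2-70,v2-80)
A=cv2.resize(ca,None,fx=4,fy=4,interpolation=2);Bq=cv2.resize(cb,None,fx=2.75,fy=2.75,interpolation=2)
print(A.shape,Bq.shape)
cv2.imwrite("pics/crop.png",np.hstack([A,Bq])[:,:,::-1])
```

```text
4.35 [[256.09819279 238.93070361]] [[246.15122365 227.55507101]]
206 183 176 147
(440, 400, 3) (440, 385, 3)
```

View pics/crop.png

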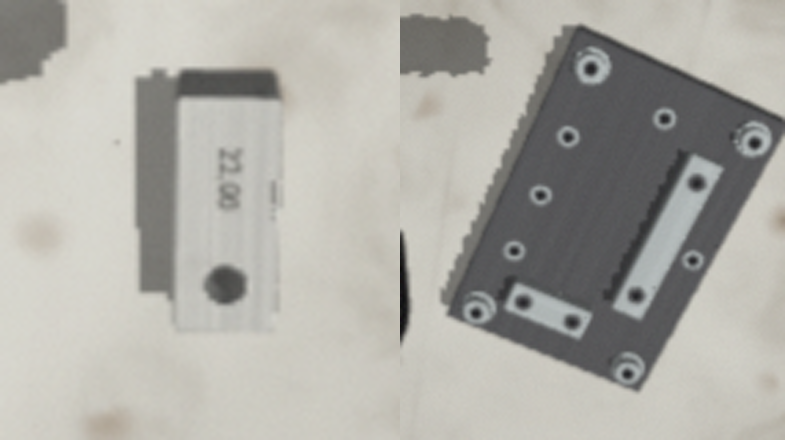

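The crop shows the block's top face with corners at crop px (178,97), (276,97), (273,330) and (177,330). The plate's two bright bars are clear on the dark plate: long bar at crop (667,235), short bar at (548,310).

Run:
```python
from h import *
import pickle
a,b=pickle.load(open("ab.pkl","rb"))
q=np.array([(178,97),(276,97),(273,330),(177,330)])/4+[206,183]-.375
W=ray(a,q,.022)[:,:2]; print("block",W.round(4).tolist(),"c",W.mean(0),"sizes",np.linalg.norm(np.roll(W,-1,0)-W,axis=1))
d=(W[2]+W[3]-W[0]-W[1]);print("yaw of length from +x",np.degrees(np.arctan2(d[1],d[0])))
g=cv2.cvtColor(b["image"],cv2.COLOR_RGB2GRAY); M=np.zeros_like(g); 
dark=(g<125).astype(np.uint8)
n,l,s,_=cv2.connectedComponentsWithStats(dark[147:307,176:316]); k=1+np.argmax(s[1:,4])
cs,_=cv2.findContours((l==k).astype(np.uint8),cv2.RETR_EXTERNAL,2); hull=cv2.convexHull(max(cs,key=cv2.contourArea))
cv2.fillConvexPoly(M,hull+np.array([176,147]),1); M=cv2.erode(M,np.ones((5,5)))
br=((g>125)&(M>0)).astype(np.uint8); br=cv2.morphologyEx(br,cv2.MORPH_CLOSE,np.ones((5,5)))
cs,_=cv2.findContours(br,cv2.RETR_EXTERNAL,2)
for c in sorted(cs,key=cv2.contourArea)[-2:]:
    r=cv2.boxPoints(cv2.minAreaRect(c)); w=ray(b,r,.02)[:,:2]
    e=np.roll(w,-1,0)-w; L=np.linalg.norm(e,axis=1); j=np.argmax(L)
    print(r.round(1).tolist(),w.round(4).tolist(),"c",w.mean(0),L.round(4),np.degrees(np.arctan2(e[j,1],e[j,0])))
P=np.array([(582,27),(784,121),(641,390),(449,315)])-[400,0]
w=ray(b,P/2.75+[176,147]-.3,.012)[:,:2];e=np.roll(w,-1,0)-w
print("plate",w.round(4).tolist(),w.mean(0),np.linalg.norm(e,axis=1),np.degrees(np.arctan2(e[:,1],e[:,0])))
```

```text
block [[0.4191, 0.0448], [0.4191, 0.0702], [0.4882, 0.0707], [0.4883, 0.0441]] c [0.4536739  0.05745104] sizes [0.02537139 0.06912649 0.02660986 0.0691216 ]
yaw of length from +x -0.025110953518965785
[[198.3000030517578, 262.0], [201.0, 246.60000610351562], [246.3000030517578, 254.60000610351562], [243.60000610351562, 270.0]] [[0.5809, 0.1942], [0.5591, 0.1944], [0.559, 0.2506], [0.5811, 0.2514]] c [0.57001943 0.22265433] [0.0218 0.0562 0.0221 0.0572] -90.13674434092316
[[252.60000610351562, 258.29998779296875], [282.29998779296875, 201.89999389648438], [301.3999938964844, 211.89999389648438], [271.70001220703125, 268.29998779296875]] [[0.5625, 0.2593], [0.4828, 0.2785], [0.4906, 0.3032], [0.5717, 0.2854]] c [0.52687738 0.28157733] [0.0819 0.0258 0.0831 0.0277] -12.352070245180085
plate [[0.4414, 0.2227], [0.4642, 0.3147], [0.609, 0.2827], [0.5865, 0.1871]] [0.52527769 0.25182893] [0.09474676 0.1482856  0.09822855 0.1493887 ] [  76.08503383  -12.44902029 -103.24341286  166.20719617]
```

Run:
```python
from h import *
import pickle
a,b=pickle.load(open("ab.pkl","rb"))
f=lambda P:ray(b,(np.array(P)-[400,0])/2.75+[176,147]-.3,.02)[:,:2]
L=f([(690,155),(612,308)]);S=f([(517,284),(592,313)])
print(L,S,[np.degrees(np.arctan2(*(x[1]-x[0])[::-1])) for x in(L,S)])
s=shot("scene");t=shot("top");
def blob(c,uv,h=14):
    g=cv2.resize(c["image"][uv[1]-2*h:uv[1]+2*h,uv[0]-2*h:uv[0]+2*h],None,fx=7,fy=7,interpolation=2); return g
cv2.imwrite("pics/st.png",np.hstack([blob(s,(234,215)),blob(t,(265,221))])[:,:,::-1])
m.hold(.3); c=shot("wrist","pics/p2.png"); print(m.get_position(),m.get_joint_vel())
d=cv2.absdiff(b["image"],c["image"])[147:307,176:316].mean(); print(d,m.get_time())
for z,cc in((.012,c),):
  print(proj(s,[[.4537,.0575,.022],[.4537,.0505,.022]]),proj(t,[[.4537,.0575,.022],[.4537,.0505,.022]]))
```

```text
[[0.48447786 0.27750239]
 [0.56298957 0.25955845]] [[0.55945246 0.21575256]
 [0.56729252 0.25121953]] [np.float64(-12.873898411797226), np.float64(77.53507938298412)]
[0.45497502 0.24406052 0.18998406] [-1.45301644e-05  2.58184668e-04 -1.25691160e-03 -1.81484023e-03
  1.37511321e-03  3.05778191e-04]
22.811026785714287 4.8
[[232.33592417 210.1907638 ]
 [234.23843141 211.52270623]] [[262.3272286  221.9828475 ]
 [265.19161364 221.92904683]]
```

View pics/st.png

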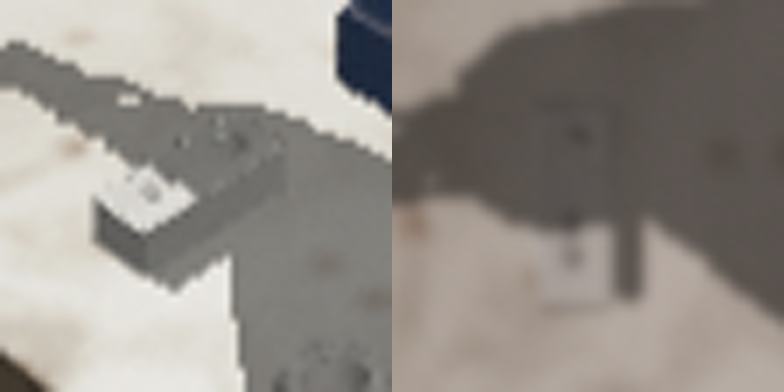

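Run:
```python
from h import *
print(m.get_time()); m.hold(.1)
b=cv2.imread("pics/p.png",0);c=cv2.imread("pics/p2.png",0)
r=np.s_[130:320,160:330]
print(cv2.phaseCorrelate(np.float32(b[r]),np.float32(c[r]),cv2.createHanningWindow((170,190),5)))
m.move_to([.39,.055,.16],down(0)); m.hold(.3); a=shot("wrist","pics/b2.png")
print(m.get_position(),m.get_time())
import pickle;pickle.dump(a,open("a2.pkl","wb"))
A=cv2.resize(a["image"][170:290,206:306],None,fx=4,fy=4,interpolation=2)
C=cv2.resize(c[140:300,176:316],None,fx=3,fy=3,interpolation=2)
cv2.imwrite("pics/crop2.png",np.hstack([A[:,:,::-1],cv2.cvtColor(C,8)]))
```

```text
4.8
((-0.5671576977948405, -0.1741150114941945), 0.7537124554316202)
[0.39035994 0.05559407 0.16003024] 6.075
```

View pics/crop2.png

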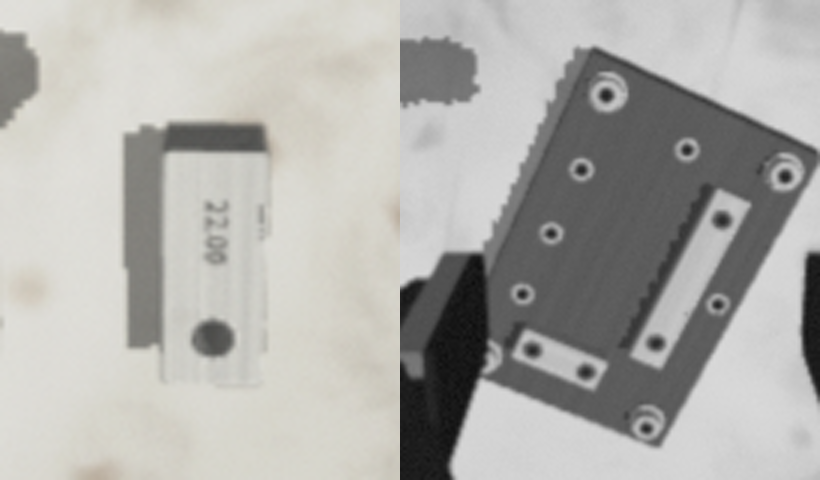

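The block's top face is at crop (163,152), (267,152), (264,385), (161,384). The long bar's working edge runs (719,189) to (631,355) and the short bar's (524,330) to (607,364).

Run:
```python
from h import *
import pickle
a=pickle.load(open("a2.pkl","rb"));_,b=pickle.load(open("ab.pkl","rb"))
T=np.eye(4);T[:3,:3]=R.from_rotvec(down(.2)).as_matrix();T[:3,3]=[.45497502,.24406052,.18998406]
b["T"]=T@np.array(b["mount"])
W=ray(a,np.array([(163,152),(267,152),(264,385),(161,384)])/4+[206,170]-.37,.022)[:,:2]
d=W[2]+W[3]-W[0]-W[1];print(W.mean(0),np.linalg.norm(np.roll(W,-1,0)-W,axis=1),np.degrees(np.arctan2(d[1],d[0])))
f=lambda P,z:ray(b,(np.array(P)-[400,0])/3+[176,140]-.33,z)[:,:2]
L=f([(719,189),(631,355)],.02);S=f([(524,330),(607,364)],.02)
an=lambda e:np.degrees(np.arctan2(e[1],e[0]))
print(L,S,an(L[1]-L[0]),an(S[1]-S[0])-90)
bo=f([(607,95),(785,176),(648,427)],.018);print(bo,np.linalg.norm(bo[1]-bo[0]),np.linalg.norm(bo[2]-bo[1]),an(bo[1]-bo[0])-90,an(bo[2]-bo[1]),(bo[0]+bo[2])/2)
th=np.radians(an(bo[2]-bo[1])+an(bo[1]-bo[0])-90)/2
u=np.array([np.cos(th),np.sin(th)]);x=np.array([u[1],-u[0]])  # plate y, plate x
o=(bo[0]+bo[2])/2; print("corner via bolts",o-.016*x+.040*u,"via bars",x*(L@x).mean()+u*(S@u).mean(),np.degrees(th))
```

```text
[0.45401199 0.05759874] [0.02694171 0.069264   0.02857271 0.06894713] -0.3207594914466819
[[0.4839436  0.27908727]
 [0.5621146  0.25997145]] [[0.55939045 0.21499317]
 [0.56822237 0.25107545]] -13.741357771507506 -13.753947892149498
[[0.45637458 0.22979533]
 [0.4743427  0.30322527]
 [0.59612946 0.27408473]] 0.07559635376227143 0.12522454198531538 -13.749945808499191 -13.456451182951083 [0.52625202 0.25194003]
corner via bolts [0.56889308 0.25808334] via bars [0.56989343 0.25818892] -13.603198495725138
```

Run:
```python
from h import *
m.servo_line([.454,.0576,.10],down(0),rate=.15)
m.servo_line([.454,.0576,.033],rate=.06)
f0=np.array(m.get_contact_force());m.hold(.1);print(f0,m.get_position())
m.command_gripper(.02,f_grip=90); print(m.get_width(),m.get_grip_force(),m.get_contact_force(),m.get_position())
m.servo_line([.454,.0576,.12],rate=.12); m.hold(.2)
print(m.get_width(),m.get_grip_force(),m.get_contact_force(),m.get_torque(),m.get_time())
th=np.radians(-13.65);u=np.array([np.cos(th),np.sin(th)]);x=np.array([u[1],-u[0]])
s=np.array([.5695,.2581])+.022*x-.043*u; print(s)
m.move_to([*s,.12],down(th)); m.servo_line([*s,.06],rate=.08);m.hold(.3)
print(m.get_contact_force(),m.get_torque(),m.get_time(),m.get_position(),m.get_joint_positions())
c=shot("wrist"); t=c["image"]; cv2.imwrite("pics/g.png",cv2.resize(t,(800,600))[:,:,::-1])
```

```text
[ 0.18733138  0.45098315 -0.21345337] [0.45430017 0.05763124 0.03336539]
0.025248585827315616 88.65399956703186 [-1.78949772 -0.01632805  9.70456358] [0.45411946 0.05763122 0.03362659]
0.025168750044680714 88.62818241119385 [-0.21396613  0.76613642 -2.28942073] [-0.03920085 -0.01644918 -0.06012073] 9.6667
[0.52252273 0.24686896]
[-0.47342942  0.26740909 -2.14834384] [0.0119531  0.00598777 0.02614906] 11.6917 [0.52275784 0.24702162 0.06045505] [ 4.20853512e-01  6.35052912e-01  1.82853295e+00 -3.69070674e-06
  6.77191494e-01 -9.11770849e-01]
```

View pics/g.png

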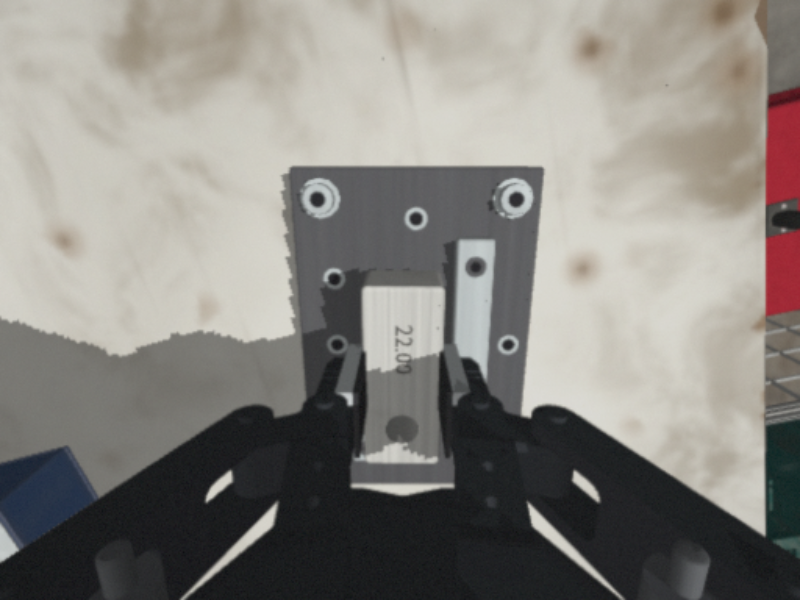

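The block is held centrally between the pads, parallel to the long bar (bar face at image x≈458, block side at ≈443). Next: lower until it touches, then push against each bar.

```bash
cat >> h.py <<'E'
th=np.radians(-13.65);u=np.array([np.cos(th),np.sin(th),0]);x=np.array([u[1],-u[0],0])
def F():
    f=np.mean([(m.hold(.02),m.get_contact_force())[1] for _ in range(3)],0); return np.array([f@x,f@u,f[2]])
E
python3 - <<'E'
from h import *
F0=F(); print(F0)
p=np.append(np.array([.5695,.2581])+.022*x[:2]-.043*u[:2],.050)
m.servo_line(p,rate=.05)
for i in range(12):
    p[2]-=.001; m.servo_line(p,rate=.03); f=F()-F0
    if f[2]>5: break
print("down",p[2],f,m.get_position(),m.get_torque())
for name,d,k in(("long",-x,0),("short",u,1)):
    for i in range(18):
        p=p+.001*d; m.servo_line(p,rate=.03); f=F()-F0
        if i%4==0: print(i,f.round(1))
        if abs(f[k])>6: break
    print(name,i,f,np.array(m.get_position())-p,m.get_torque(),m.get_time())
np.save("p.npy",np.array([p,F0]))
E
```

```text
[ 0.20689133  0.18154588 -2.94949799]
down 0.045 [ 1.27485072 -1.90682306  7.92913999] [0.52261973 0.24690875 0.04568981] [-0.20290698  0.40782631 -0.00386158]
0 [ 1.9 -1.4  8.9]
4 [ 1.9 -0.5  8.2]
8 [ 8.7  1.7 11.3]
long 8 [ 8.71064101  1.71614763 11.26765937] [ 0.00019134 -0.00137209  0.00068588] [-1.61651647  0.09392577  0.19882529] 16.3417
0 [ 8.  -2.6 13.6]
short 3 [ 5.96354254 -6.34657344 16.32760198] [-0.00172014 -0.00092586  0.00066312] [-0.79415565  1.26047828  0.22667421] 17.5417
```

Run:
```python
from h import *
p,F0=np.load("p.npy")
for i in range(12):
    f=F()-F0
    if f[2]>9: p[2]+=.0003
    if f[0]<6: p-=.0003*x
    if f[1]>-9: p+=.0008*u
    m.servo_line(p,rate=.03); q=np.array(m.get_position())
    print(f.round(1),((q-[.5695,.2581,.012])@np.array([x,u,[0,0,1]]).T*1e3).round(2))
    if i>2 and f[0]>6 and f[1]<-9 and f[2]<10:break
np.save("p.npy",np.array([p,F0])); print(m.get_time(),m.get_width(),m.get_ee_rot()-down(th))
c=shot("wrist"); cv2.imwrite("pics/g2.png",cv2.resize(c["image"][130:330,150:380],None,fx=3,fy=3,interpolation=2)[:,:,::-1])
```

```text
[ 6.2 -6.9 16.5] [ 14.33 -39.57  33.67]
[ 5.6 -5.9 13.3] [ 14.28 -38.98  33.69]
[ 6.1 -5.7 11.6] [ 14.31 -38.06  33.7 ]
[ 5.7 -4.   7.6] [ 14.26 -37.56  33.7 ]
[ 7.1 -4.7  9.5] [ 14.24 -36.59  33.76]
[ 6.2 -4.   5.9] [ 14.28 -35.83  33.74]
[ 6.4 -4.1  6.3] [ 14.3  -35.27  33.73]
[ 5.5 -4.7  7.3] [ 14.26 -35.19  33.71]
[ 6.2 -7.6 10. ] [ 14.28 -35.16  33.75]
[ 5.5 -9.7  9.6] [ 14.23 -35.16  33.77]
[ 5.5 -8.5  6.4] [ 14.21 -35.11  33.78]
[  6.6 -11.7   9.2] [ 14.2  -35.07  33.85]
21.1417 0.025204521864428682 [-0.74462096 -6.22993949  0.00798801]
```

View pics/g2.png

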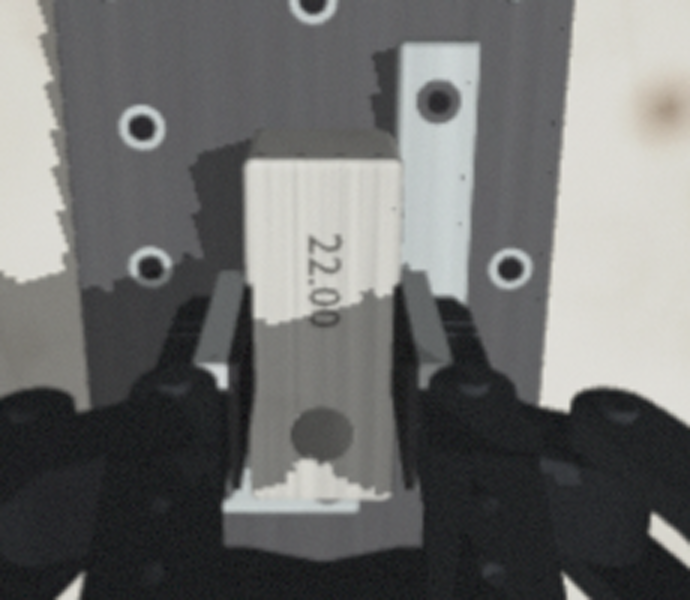

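Block near side is flush along the long bar (x≈400) and the TCP is at (14.2, −35.1) mm in the corner frame, as it should be. I'll raise the push a little and even out the yaw moment.

Run:
```python
from h import *
p,F0=np.load("p.npy"); y=th
for i in range(16):
    f=F()-F0; mz=m.get_torque()[2]-.026; e=R.from_rotvec(m.get_ee_rot()).as_matrix()
    q=np.array(m.get_position())
    print(f.round(1),round(mz,3),np.degrees(y).round(2),np.degrees(np.arctan2(-e[0,1],e[1,1])).round(2),((q-[.5695,.2581,.012])@np.array([x,u,[0,0,1]]).T*1e3).round(2))
    ok=abs(f[0]-11)<1.5 and abs(f[1]+14)<2 and 5<f[2]<12 and abs(mz)<.06
    if ok: break
    p-=np.clip((11-f[0])*.0001,-.0003,.0003)*x; p+=np.clip((14+f[1])*.0001,-.0004,.0004)*u
    if f[2]>11:p[2]+=.0002
    if f[2]<6:p[2]-=.0002
    if abs(mz)>.05: y+=np.radians(.12)*np.sign(mz)
    m.servo_line(p,down(y),rate=.03)
np.save("p.npy",np.array([p,F0])); np.save("y.npy",y); print(m.get_time())
```

```text
[  5.7 -10.4   7.3] 0.175 -13.65 -13.61 [ 14.23 -35.12  33.84]
[  6.4 -11.5   8. ] 0.102 -13.53 -13.5 [ 14.22 -35.06  33.82]
[  8.  -12.7   9.4] 0.005 -13.41 -13.4 [ 14.19 -35.03  33.85]
[  8.8 -12.9  10.3] -0.03 -13.41 -13.4 [ 14.15 -35.01  33.83]
[  9.5 -12.6  11.2] 0.022 -13.41 -13.4 [ 14.14 -35.04  33.83]
22.4417
```

Run:
```python
from h import *
_,F0=np.load("p.npy")
for _ in range(3): m.hold(.4); print((F()-F0).round(1),m.get_torque()[2]-.026,m.get_grip_force(),m.get_time())
f=F()-F0
if f[0]>7 and f[1]<-9 and f[2]>3: print(m.sign_off())
```

```text
[  9.8 -13.3  11.6] 0.037734628130155545 90.06444096565247 22.8917
[  9.5 -12.7  11. ] -0.009935410734122005 90.06407618522644 23.3417
[  9.8 -13.1  11.2] -0.031380821213908824 90.06496667861938 23.7917
the job is handed in; nothing more can be done
None
```

The setting block is seated flat in the corner, still gripped, pressing about 10 N toward the long bar and 13 N toward the short bar (part of each may be friction); the wedge and nut were not approached, and I signed off at about 24 s.

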